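# Throw the interlocked levers of the lathe's control bank

## Task

Set the lathe's control bank for running: throw its three levers from the robot's side over to the far side, each fully home against its buffer. They are interlocked, so they go over in one order only, which is not marked and changes from day to day: feel with a light push which lever is free, back off from one that is blocked, and never press with more than 20 N. Leave the other things on the bench where they are.

Things in the scene. Friction and masses are not known exactly. Their poses are not given: they have to be found in the camera images.
- bank: control-lever bank: fixed grey steel box, 110 (x) x 216 (y) x 74 mm high over its slot frames, on a foot plate 134 x 224. Origin: centre of the underside; +x = the way the levers are thrown, +y along their row. A hidden interlock, other in each set-up, blocks the levers: at first one alone is free, and each lever that comes home frees one more
- lever_left (a joint): swing of the lever at the +y side of the bank (70 mm to +y of its middle) about a y axis 55 mm above the worktop at the bank's x = 0. 0 = leaning 0.45 rad to the robot's side, grows towards +x; starts at 0 to 0.05. Blocked: free to 0.10, then a springy lock, about 2.2 N per mm at the ball. Far buffer met at 0.90, as springy as the lock; home from 0.84 on, frees the next at 0.80
- ball_left (a point): centre of the black ball grip (28 mm across) of the lever at the +y side of the bank (70 mm to +y of its middle), 95 mm from the swing axis on a 9 mm rod; 141 mm above the worktop at the start and when home, 150 mm upright; travels 82 mm along the bank's x. Where free it moves with a steady 2 to 5 N (differs from lever to lever) and stays where left
- lever_mid (a joint): swing of the lever at the middle of the bank about a y axis 55 mm above the worktop at the bank's x = 0. 0 = leaning 0.45 rad to the robot's side, grows towards +x; starts at 0 to 0.05. Blocked: free to 0.10, then a springy lock, about 2.2 N per mm at the ball. Far buffer met at 0.90, as springy as the lock; home from 0.84 on, frees the next at 0.80
- ball_mid (a point): centre of the black ball grip (28 mm across) of the lever at the middle of the bank, 95 mm from the swing axis on a 9 mm rod; 141 mm above the worktop at the start and when home, 150 mm upright; travels 82 mm along the bank's x. Where free it moves with a steady 2 to 5 N (differs from lever to lever) and stays where left
- lever_right (a joint): swing of the lever at the -y side of the bank (70 mm to -y of its middle) about a y axis 55 mm above the worktop at the bank's x = 0. 0 = leaning 0.45 rad to the robot's side, grows towards +x; starts at 0 to 0.05. Blocked: free to 0.10, then a springy lock, about 2.2 N per mm at the ball. Far buffer met at 0.90, as springy as the lock; home from 0.84 on, frees the next at 0.80
- ball_right (a point): centre of the black ball grip (28 mm across) of the lever at the -y side of the bank (70 mm to -y of its middle), 95 mm from the swing axis on a 9 mm rod; 141 mm above the worktop at the start and when home, 150 mm upright; travels 82 mm along the bank's x. Where free it moves with a steady 2 to 5 N (differs from lever to lever) and stays where left
- oil_can: red thumb oil can, 68 mm across and 118 mm tall, standing beside the bank's +y end; a bystander, loose, to be left where it is. Origin: centre of its underside
- bench_block: round steel bench block with holes, 64 mm across, 22 mm high, lying behind the bank; a bystander, loose, to be left where it is. Origin: centre of its underside
- wax_block: dark block of pitch, 30 x 48 x 22 mm, lying in front of the bank; a bystander, loose, to be left where it is. Origin: centre of its underside
- hex_key: bent steel hex key, 31 x 88 x 6 mm, lying in front of the bank; a bystander, loose, to be left where it is. Origin: centre of its underside
- collet: steel collet, 22 mm across, 37 mm tall, standing beside the bank's -y end; a bystander, loose, to be left where it is. Origin: centre of its underside

How it is judged:
By the outcome, as a careful person would: the job done as asked, in the order asked, and still so for the second after the job is handed in, with the robot touching nothing.
It also fails if it takes over 64 s, if anything falls off the work surface, if the arm or the gripper's body presses on something with over 40 N, if the wrist force passes 120 N, or if a joint passes its speed limit or range.

## Robot

A 6-joint arm with a two-finger parallel gripper is mounted at the origin on a cart in front of the work surface, level with it; the furniture and walls round the work are solid. World frame = base frame: x ahead of the robot, y to its left, z up, the work surface at z = 0. Lengths are in m, angles in degrees, forces in N, time in s.
With the tool pointing down it reaches from about 0.4 to 0.825 m from the base axis. Payload 7 kg.
Tool frame: the origin (TCP) lies on the centre line of the jaws, within the pads' length; the fingertips stand r.nose_length ahead of it and the grasp point (between the pads) lies 2 mm behind it (r.nose_length is the distance from the TCP to the fingertips, in m); z points along the fingers, y is the direction in which the jaws open and shut (so a half turn about z gives the same grasp; the last joint's range is limited). The gripper opens to 88 mm and grips with 3 to 60 N. Pads are 19 mm wide; open, the fingers measure 130 mm over their backs; the gripper's body (78 mm by 193 mm) begins 47 mm behind the grasp point.
Start: joints at [-49.498, 20.546, 0.682, 0, -70.136, -16.507], TCP at [0.274, -0.617, 0.244] pointing down, gripper open.
Joint ranges: [-176.03, 176.03], [-82.01, 121.73], [-58.28, 71.71], [-173.87, 95.51], [-174.79, -0.11], [-173.66, 173.66]. Speed limits (degrees/s): [136.94, 136.94, 172.46, 180, 180, 180].

## Interface

Orientations are given as [roll, pitch, yaw] about the fixed x, y, z axes, in that order (R = Rz(yaw) Ry(pitch) Rx(roll)).
In Python, from plant import r gives the robot as it stands.
- The arm moves only by the tool apply_moves, never from a script. Its argument "targets" is a list of rows, each a list of 3 entries, a list of its own where there are three numbers: the shift along the tool's x, y, z scaled (see below), then the turn, a rotation vector about the tool's x, y, z scaled (see below), then the finger opening in mm, from 0 to 87.6. A call has 1 to 5 rows; each row shifts and turns the pose as measured when the row begins, along the tool's axes as they then stand; what a row does not reach is not made up. The controller multiplies each number of a shift by 0.04 m and each number of a turn by 8 degrees. A row lasts 1/10 s, in which the tool goes at most 50 mm and 8.59 degrees, less where a joint would pass 70% of its speed; a pose out of reach is approached as far as the arm can. A call with a number of a shift or a turn outside -1 to 1 is refused whole. A call with a gripper value outside its range is refused whole. The fingers move at their own pace and stop on an object; "squeeze" is the grip in N (left out, the last holds). Time passes only in rows, so rows that do not move let the fingers close. It gives the time, the measured TCP pose, the force and the opening at its end, in the units of the state.
- r.get_state(): the state, without advancing time (a new reading comes with each control period).
- r.capture(name): name is "scene" or "top" or "wrist"; returns a dict with "img" (384x512x3 uint8, blue, green, red), "z_map" (384x512 float32, m along the optical axis (not along the pixel's ray), 0 where there is no reading), "fx", "fy", "cx", "cy" (pixels), "k1" (the pictures are not rectified: a ray, as slopes to the right and down, at radius r is drawn at 1 + k1 r^2 times it, then the intrinsics apply), "camera_from_world" (4x4, takes a point from world to camera coordinates); the wrist camera has in their place "mount" (4x4, takes a point from camera to tool coordinates, whose origin is the TCP and whose axes are the flange's). Camera axes: x right, y up, looking along -z (the intrinsics and any distortion apply to the point x, -y, -z); pixel columns grow to the right and rows downward; lengths in m; the calibration is good to about 2 mm. A picture is of the moment at which its call begins: read the wrist's pose just before it.
- r.close_job(): hands the job in, once; it reports no verdict.
The state is a dict: "time_s": time; "joints": joint angles; "qd": joint speeds; "joint_torque": joint torques, N m; "tcp_pos": TCP position; "eef_rot": TCP orientation; "contact_force": force on the tool from outside, world axes, zero at the start; "moment": the same for the moment, N m; "gripper_width": finger opening in m.
Only numpy, scipy, OpenCV 4.12 (cv2) and the standard library are available. Lean on these libraries where they do the work, as an engineer would, in place of code of your own. Each camera call takes 0.05 s, during which the arm holds its last target.

## Working session

There is one attempt and no reset: what is moved stays moved. The work goes in short steps, Python scripts to look and compute and a tool call to move; the robot and the scene stay as the last step left them, time stands still between calls to the robot, and variables do not carry over. Pictures are saved under pics/ and viewed, and the job is handed in when it is done.

Besides the shell and the picture viewer there is one more tool, called by a JSON object that holds its "fn" and its "kwargs". apply_moves: Moves the arm, as the interface text tells. Its arguments: {"type":"object","properties":{"targets":{"type":"array","items":{"type":"array"}},"squeeze":{"type":"number"}},"required":["targets"]}

```bash
mkdir -p pics; ls
python3 - <<'E'
from plant import r
import cv2,numpy as np,pickle
s=r.get_state();print(s,r.nose_length)
d={}
for n in("scene","top","wrist"):
    c=r.capture(n);d[n]=c;cv2.imwrite(f"pics/{n}0.png",c["img"])
    print(n,{k:v for k,v in c.items() if k not in("img","z_map")})
pickle.dump(d,open("c0.pkl","wb"))
print(r.get_state()["time_s"])
E
```

```text
pics
{'time_s': 0.0, 'joints': array([-4.94972185e+01,  2.05899206e+01,  6.31543771e-01, -2.18020585e-02,
       -7.01381070e+01, -1.65073758e+01]), 'qd': array([-2.00644073e-05, -1.58592597e-02,  6.02313591e-02, -1.11453736e-02,
       -3.05936504e-02,  1.56250545e-01]), 'joint_torque': array([-6.11195610e-04, -5.82718277e+01,  2.93061090e+01,  6.99742377e+00,
        7.02840698e-03, -1.75933474e-04]), 'tcp_pos': array([ 0.27427553, -0.61621578,  0.24261756]), 'eef_rot': array([ 1.79901669e+02, -7.76715862e-03, -1.56012012e+02]), 'contact_force': array([-0.23253856,  0.82088707, -0.5580592 ]), 'moment': array([-0.00160746,  0.00583401, -0.00158086]), 'gripper_width': 0.0874125451282302} 0.017
scene {'fx': 440.834552108233, 'fy': 440.834552108233, 'cx': 258.5518042872912, 'cy': 191.8842859783987, 'k1': -0.04522221689044915, 'camera_from_world': array([[-0.89021022, -0.4554743 ,  0.00830243,  0.58857768],
       [ 0.3306824 , -0.63355844,  0.69946611, -0.13838888],
       [-0.31332877,  0.62541735,  0.71461754, -0.95456913],
       [ 0.        ,  0.        ,  0.        ,  1.        ]]
[... 196 characters left out ...]
01492456,  0.1778749 ],
       [ 0.98989875,  0.02694312,  0.13919246, -0.58560772],
       [-0.13953519,  0.01127897,  0.99015288, -0.91833295],
       [ 0.        ,  0.        ,  0.        ,  1.        ]])}
wrist {'fx': 296.5557285481391, 'fy': 296.5557285481391, 'cx': 256.24192003480914, 'cy': 189.67941357009138, 'k1': -0.0148979190869172, 'mount': array([[-1.72109659e-04,  9.69040091e-01,  2.46903366e-01,
         6.64769083e-02],
       [ 9.99999984e-01,  1.57162177e-04,  8.02468016e-05,
        -1.53149047e-03],
       [ 3.89584975e-05,  2.46903376e-01, -9.69040103e-01,
        -1.42027821e-01],
       [ 0.00000000e+00,  0.00000000e+00,  0.00000000e+00,
         1.00000000e+00]])}
0.15
```

View pics/scene0.png

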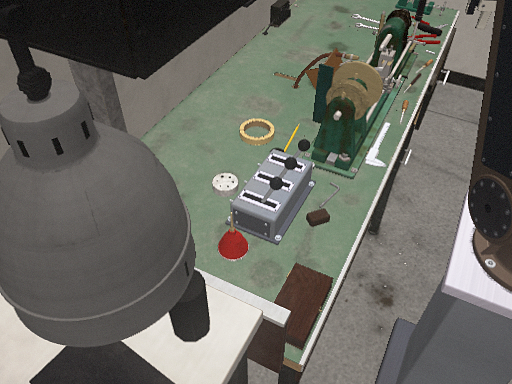

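View pics/top0.png

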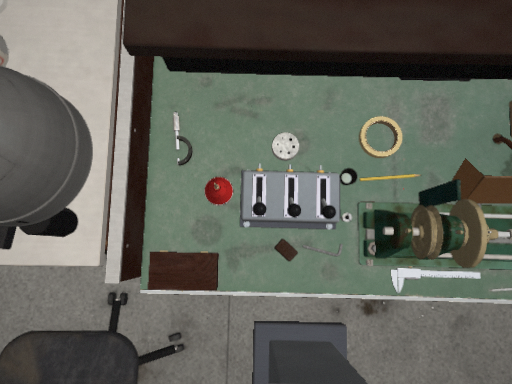

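The scene picture shows the bank at about (272,195), with the oil can to its left and the wax block and hex key in front. In the top picture the balls are near (259,210), (293,210) and (328,212). A dark object sits at (348,177) beside the bank's -y end, and the collet is at about (347,217).

```bash
cat > h.py <<'E'
import numpy as np,cv2
def ray(c,u,v):
    x=(u-c["cx"])/c["fx"];y=(v-c["cy"])/c["fy"]
    xd,yd=x,y
    for _ in range(20):
        f=1+c["k1"]*(x*x+y*y);x,y=xd/f,yd/f
    T=c["camera_from_world"] if "camera_from_world" in c else np.linalg.inv(c["Twc"])
    R=T[:3,:3];o=-R.T@T[:3,3];return o,R.T@np.array([x,-y,-1])
def onz(c,u,v,z):
    o,d=ray(c,u,v);return o+d*(z-o[2])/d[2]
def depth(c,u,v):
    o,d=ray(c,u,v);return o+d*c["z_map"][int(round(v)),int(round(u))]
E
python3 - <<'E'
import pickle,numpy as np,cv2
from h import *
d=pickle.load(open("c0.pkl","rb"))
for n in("top","scene"):
    c=d[n];im=c["img"]
    m=(im.max(2)<45).astype(np.uint8)
    k,l,st,ce=cv2.connectedComponentsWithStats(m)
    for i in range(1,k):
        if 40<st[i,4]<600: 
            u,v=ce[i];print(n,st[i],ce[i].round(1),"z.141:",onz(c,u,v,.141).round(4),"depth",depth(c,u,v).round(3))
c=d["top"]
for u,v in[(348,177),(347,217),(218,190),(285,145),(286,250),(259,210),(293,210),(328,212),(252,175),(335,172),(245,224),(333,227)]:print(u,v,depth(c,u,v).round(3))
for n,b in(("top",(225,150,375,270)),("scene",(200,120,360,270))):
    a=d[n]["img"][b[1]:b[3],b[0]:b[2]];cv2.imwrite(f"pics/{n}z.png",cv2.resize(a,None,fx=5 if n=="top" else 4,fy=5 if n=="top" else 4,interpolation=cv2.INTER_CUBIC)[:600,:800])
E
```

```text
top [498   3  14  19 109] [506.2  12.3] z.141: [ 0.96   -0.3279  0.141 ] depth [ 0.696 -0.054  0.577]
top [493 136  19  13  69] [502.3 140.9] z.141: [ 0.6811 -0.3086  0.141 ] depth [ 0.721 -0.395 -0.002]
top [340 169  17  15  96] [350.4 174.2] z.141: [ 6.04e-01 -3.00e-04  1.41e-01] depth [ 0.628 -0.032  0.009]
top [257 178   5  19  80] [259.3 187.1] z.141: [0.5724 0.1849 0.141 ] depth [0.582 0.183 0.077]
top [289 179   5  19  83] [291.2 187.9] z.141: [0.5725 0.1201 0.141 ] depth [0.582 0.114 0.075]
top [321 180   5  19  89] [323.1 189. ] z.141: [0.5721 0.0554 0.141 ] depth [0.581 0.045 0.079]
top [253 203  13  12 118] [259.1 208.8] z.141: [0.5283 0.1842 0.141 ] depth [0.527 0.185 0.157]
top [288 203  13  14 121] [293.6 209.7] z.141: [0.5282 0.1147 0.141 ] depth [0.527 0.116 0.158]
top [321 203  14  15 141] [327.3 211. ] z.141: [0.5275 0.0468 0.141 ] depth [0.526 0.049 0.155]
top [440 215  19  39 289] [446.3 235.1] z.141: [ 0.4861 -0.1891  0.141 ] depth [ 0.484 -0.168  0.187]
top [  0 226  16  23 234] [  7.1 236.1] z.141: [0.4626 0.6732 0.141 ] depth [0.461 0.632 0.215]
top [255 321  
[... 1958 characters left out ...]
4 164.2] z.141: [0.5235 0.1167 0.141 ] depth [0.521 0.125 0.149]
scene [202 278   7  44  59] [205.4 297.7] z.141: [0.5151 0.4783 0.141 ] depth [0.463 0.542 0.277]
scene [169 302  14  35 111] [174.6 315. ] z.141: [0.5418 0.5275 0.141 ] depth [0.488 0.577 0.266]
scene [ 30 358  26  26  53] [ 41.  371.5] z.141: [0.6619 0.694  0.141 ] depth [0.613 0.705 0.221]
348 177 [ 0.622 -0.027  0.007]
347 217 [ 0.525 -0.017  0.037]
218 190 [0.576 0.275 0.058]
285 145 [0.693 0.124 0.018]
286 250 [0.448 0.118 0.022]
259 210 [0.524 0.185 0.157]
293 210 [0.526 0.118 0.157]
328 212 [0.524 0.048 0.155]
252 175 [0.609 0.2   0.071]
335 172 [0.634 0.003 0.001]
245 224 [0.504 0.213 0.013]
333 227 [0.503 0.009 0.007]
```

View pics/topz.png

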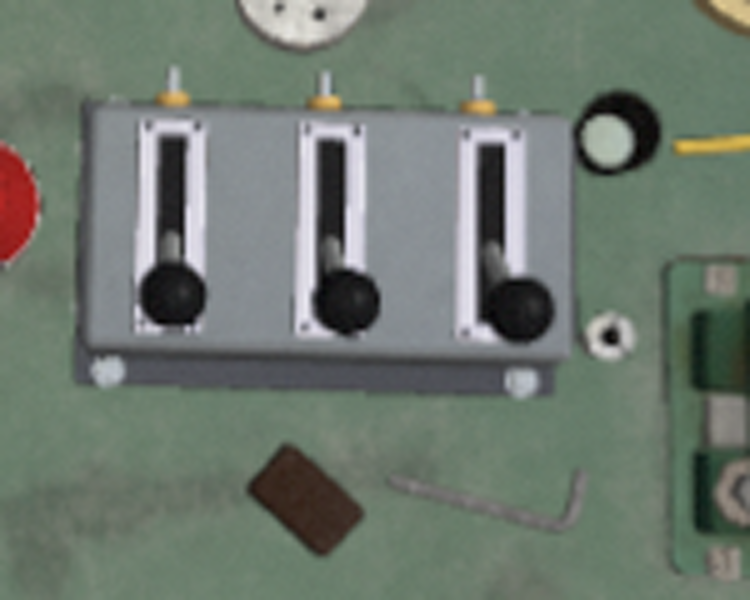

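View pics/scenez.png

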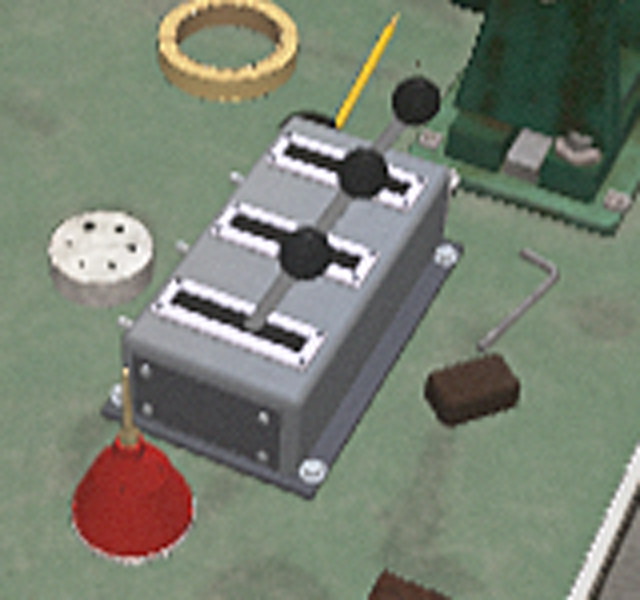

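The three balls are at about x 0.527, y 0.184 / 0.115 / 0.047, and z about 0.141. I'll push them with closed fingers. First I turn the tool to yaw 180, so its x points along world -x and its y along world +y.

{"fn": "apply_moves", "kwargs": {"targets": [[[0,0,-0.3],[0,0,1],0],[[0,0,-0.3],[0,0,1],0],[[0,0,-0.3],[0,0,1],0],[[0,0,-0.2],[0,0,0],0]], "squeeze": 15}}

```text
time_s: 0.55
tcp_pos: [0.2737, -0.6151, 0.2847]
eef_rot: [179.6, -0.2, 179.1]
contact_force: [0.0, 0.4, 0.5]
gripper_width: 0.0608
```

Run:
```python
import pickle,numpy as np,cv2
from h import *
c=pickle.load(open("c0.pkl","rb"))["top"]
f=lambda a,b,z:onz(c,225+(a+.5)/5-.5,150+(b+.5)/5-.5,z)
# frame corners at z .074
for nm,q in {"L":[(138,124),(208,124),(201,331),(134,331)],"M":[(299,124),(366,124),(361,337),(294,335)],"R":[(459,130),(525,130),(520,342),(454,339)]}.items():
    P=np.array([f(*p,.074) for p in q]);print(nm,P.mean(0).round(4),"slot dir deg",np.degrees(np.arctan2(*((P[0]+P[1]-P[2]-P[3])[[1,0]]))).round(2))
a=f(90,348,.07);b=f(565,355,.07);print(a,b)
for p in[(85,390),(553,394)]:print(f(*p,.003))
```

```text
L [0.5649 0.1844 0.074 ] slot dir deg -0.15
M [0.5657 0.1146 0.074 ] slot dir deg -0.59
R [0.5653 0.0449 0.074 ] slot dir deg -1.21
[0.51136124 0.2179759  0.07      ] [0.51385498 0.01121111 0.07      ]
[0.49646897 0.2207526  0.003     ]
[0.50041747 0.00280197 0.003     ]
```

{"fn": "apply_moves", "kwargs": {"targets": [[[-0.2,1,0],[0,0,0],0],[[-0.2,1,0],[0,0,0],0],[[-0.2,1,0],[0,0,0],0],[[-0.2,1,0],[0,0,0],0],[[-0.2,1,0],[0,0,0],0]]}}

```text
time_s: 1.05
tcp_pos: [0.3148, -0.4131, 0.2831]
eef_rot: [179.5, -0.4, -179.9]
contact_force: [2.1, 0.0, 0.4]
gripper_width: 0.0212
```

{"fn": "apply_moves", "kwargs": {"targets": [[[-0.2,1,0],[0,0,0],0],[[-0.2,1,0],[0,0,0],0],[[-0.2,1,0],[0,0,0],0],[[-0.2,1,0],[0,0,0],0],[[-0.2,1,0],[0,0,0],0]]}}

```text
time_s: 1.55
tcp_pos: [0.3517, -0.2047, 0.2842]
eef_rot: [179.5, -0.3, -178.6]
contact_force: [1.7, 1.0, 0.1]
gripper_width: 0.0006
```

{"fn": "apply_moves", "kwargs": {"targets": [[[-0.2,1,0],[0,0,0],0],[[-0.2,1,0],[0,0,0],0],[[-0.2,1,0],[0,0,0],0],[[-0.2,1,0],[0,0,0],0],[[-0.2,1,0],[0,0,0],0]]}}

```text
time_s: 2.05
tcp_pos: [0.3836, 0.0046, 0.2871]
eef_rot: [179.4, -0.0, -177.2]
contact_force: [1.9, -0.1, -0.4]
gripper_width: 0.0002
```

{"fn": "apply_moves", "kwargs": {"targets": [[[-0.6,0.9,0],[0,0,0.4],0],[[-0.6,0.9,0.3],[0,0,0],0],[[-0.4,0.9,0.8],[0,0,0],0],[[0,0,1],[0,0,0],0],[[0,0,0],[0,0,0],0]]}}

```text
time_s: 2.55
tcp_pos: [0.4474, 0.1242, 0.2053]
eef_rot: [179.1, 0.3, -178.8]
contact_force: [-0.7, -1.4, 0.0]
gripper_width: 0.0003
```

{"fn": "apply_moves", "kwargs": {"targets": [[[0,-0.2,0.6],[-0.1,0,0.2],0],[[0,0,0.6],[0,0,0],0],[[-0.3,0,0.2],[0,0,0],0],[[-0.4,0,0],[0,0,0],0],[[0,0,0],[0,0,0],0]]}}

```text
time_s: 3.05
tcp_pos: [0.4807, 0.1174, 0.1554]
eef_rot: [178.2, 0.6, -179.6]
contact_force: [-1.2, 1.0, 0.1]
gripper_width: 0.0005
```

Run:
```python
from plant import r
import cv2
s=r.get_state();print(s["tcp_pos"],s["eef_rot"],s["contact_force"])
c=r.capture("scene");cv2.imwrite("pics/s1.png",cv2.resize(c["img"][110:260,200:350],None,fx=4,fy=4))
```

```text
[0.48072149 0.1173759  0.15544508] [ 178.23503213    0.63185423 -179.55852445] [-1.22962097  0.97701019  0.13487654]
```

View pics/s1.png

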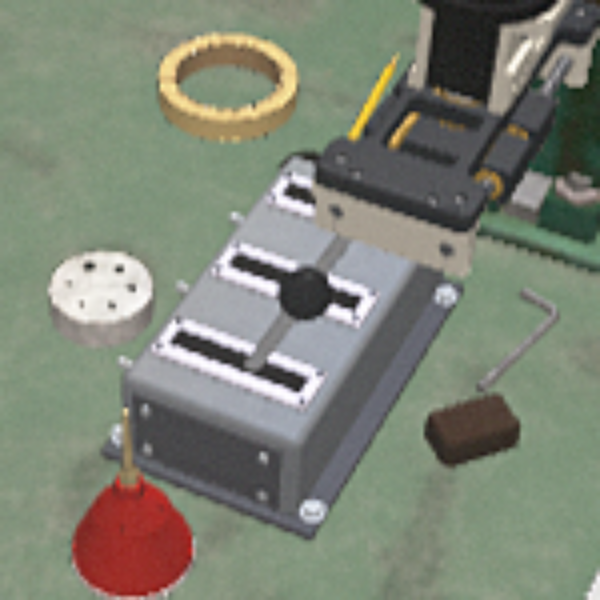

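The fingers are in front of the mid ball, the left ball at (303,293) is untouched, and everything is clear. Now a gentle feel on the mid lever.

{"fn": "apply_moves", "kwargs": {"targets": [[[-0.2,0,0.1],[0.2,0,0],0],[[-0.2,0,0],[0,0,0],0],[[-0.1,0,0],[0,0,0],0],[[-0.1,0,0],[0,0,0],0]]}}

```text
time_s: 3.5
tcp_pos: [0.5054, 0.1173, 0.1541]
eef_rot: [179.9, 0.7, -179.5]
contact_force: [-9.2, 0.0, 7.7]
gripper_width: 0.0003
```

{"fn": "apply_moves", "kwargs": {"targets": [[[-0.1,0,0],[0,0,0],0],[[0,0,0],[0,0,0],0]]}}

```text
time_s: 3.7
tcp_pos: [0.5078, 0.1166, 0.1542]
eef_rot: [-180.0, 0.4, -179.5]
contact_force: [-1.3, -0.3, 0.7]
gripper_width: 0.0006
```

The upward force suggests the fingertip edge is riding high on the ball. I'll back off and lower the tip before feeling again.

{"fn": "apply_moves", "kwargs": {"targets": [[[0.3,0,0],[0,0,0],0],[[0,0,0.25],[0,0,0],0],[[-0.15,0,0.05],[0,0,0],0],[[-0.1,0,0],[0,0,0],0],[[-0.1,0,0],[0,0,0],0]]}}

```text
time_s: 4.2
tcp_pos: [0.5092, 0.1167, 0.1416]
eef_rot: [180.0, 0.5, -179.4]
contact_force: [-5.3, 0.1, 4.4]
gripper_width: 0.0006
```

{"fn": "apply_moves", "kwargs": {"targets": [[[-0.05,0,0],[0,0,0],0]]}}

```text
time_s: 4.3
tcp_pos: [0.5107, 0.1164, 0.1413]
eef_rot: [-180.0, 0.3, -179.5]
contact_force: [-6.9, 1.3, 4.3]
gripper_width: 0.0005
```

{"fn": "apply_moves", "kwargs": {"targets": [[[-0.05,0,0],[0,0,0],0]]}}

```text
time_s: 4.4
tcp_pos: [0.5117, 0.1161, 0.1409]
eef_rot: [-179.9, 0.2, -179.5]
contact_force: [-8.1, 2.3, 4.9]
gripper_width: 0.0005
```

{"fn": "apply_moves", "kwargs": {"targets": [[[-0.05,0,0],[0,0,0],0]]}}

```text
time_s: 4.5
tcp_pos: [0.5125, 0.1158, 0.1407]
eef_rot: [-179.9, -0.0, -179.5]
contact_force: [-9.9, 2.8, 6.3]
gripper_width: 0.0003
```

On the mid lever the force climbs from 5 to 10 N over 3 mm, so it is blocked. I back off and try the left lever.

{"fn": "apply_moves", "kwargs": {"targets": [[[0.5,0,0],[0,0,0],0],[[0.2,0.8,0],[0,0,0],0],[[0,0.9,0],[0,0,0],0],[[0,0,0],[0,0,0],0],[[-0.3,0,0],[0,0,0],0]]}}

```text
time_s: 5.0
tcp_pos: [0.4971, 0.1859, 0.1412]
eef_rot: [-180.0, 0.1, -179.6]
contact_force: [-0.5, 0.1, 0.5]
gripper_width: 0.0006
```

{"fn": "apply_moves", "kwargs": {"targets": [[[-0.1,0,0],[0,0,0],0],[[-0.1,0,0],[0,0,0],0]]}}

```text
time_s: 5.2
tcp_pos: [0.5069, 0.1857, 0.1411]
eef_rot: [-179.9, 0.1, -179.7]
contact_force: [-5.1, 1.3, 3.7]
gripper_width: 0.0003
```

{"fn": "apply_moves", "kwargs": {"targets": [[[-0.1,0,0],[0,0,0],0]]}}

```text
time_s: 5.3
tcp_pos: [0.511, 0.1852, 0.141]
eef_rot: [-179.9, 0.0, -179.7]
contact_force: [-4.9, 1.5, 2.2]
gripper_width: 0.0005
```

{"fn": "apply_moves", "kwargs": {"targets": [[[-0.05,0,0],[0,0,0],0]]}}

```text
time_s: 5.4
tcp_pos: [0.5132, 0.1848, 0.1408]
eef_rot: [-179.9, -0.0, -179.8]
contact_force: [-4.2, 2.0, 2.5]
gripper_width: 0.0005
```

Left holds at a steady 4–5 N, so I continue.

{"fn": "apply_moves", "kwargs": {"targets": [[[-0.05,0,0],[0,0,0],0]]}}

```text
time_s: 5.5
tcp_pos: [0.5152, 0.1845, 0.1407]
eef_rot: [-180.0, -0.0, -179.8]
contact_force: [-4.0, 1.4, 2.5]
gripper_width: 0.0003
```

{"fn": "apply_moves", "kwargs": {"targets": [[[-0.05,0,0],[0,0,0],0]]}}

```text
time_s: 5.6
tcp_pos: [0.5172, 0.1843, 0.1407]
eef_rot: [-180.0, -0.1, -179.8]
contact_force: [-4.4, 0.9, 3.3]
gripper_width: 0.0002
```

{"fn": "apply_moves", "kwargs": {"targets": [[[-0.05,0,0],[0,0,0],0]]}}

```text
time_s: 5.7
tcp_pos: [0.5193, 0.1841, 0.1407]
eef_rot: [-179.9, -0.1, -179.8]
contact_force: [-4.0, 1.0, 2.2]
gripper_width: 0.0006
```

{"fn": "apply_moves", "kwargs": {"targets": [[[-0.2,0,0],[0,0,0],0],[[-0.2,0,0],[0,0,0],0],[[-0.2,0,-0.05],[0,0,0],0]]}}

```text
time_s: 6.0
tcp_pos: [0.5439, 0.184, 0.1431]
eef_rot: [-179.9, -0.1, -179.8]
contact_force: [-2.5, 1.6, -2.9]
gripper_width: 0.0004
```

{"fn": "apply_moves", "kwargs": {"targets": [[[-0.2,0,-0.05],[0,0,0],0],[[-0.2,0,0],[0,0,0],0],[[-0.15,0,0],[0,0,0],0],[[-0.1,0,0],[0,0,0],0]]}}

```text
time_s: 6.4
tcp_pos: [0.5711, 0.1836, 0.1429]
eef_rot: [-179.9, -0.3, -179.9]
contact_force: [-2.9, 1.8, -3.0]
gripper_width: 0.0007
```

{"fn": "apply_moves", "kwargs": {"targets": [[[-0.1,0,0],[0,0,0],0]]}}

```text
time_s: 6.5
tcp_pos: [0.5752, 0.1835, 0.1424]
eef_rot: [-179.9, -0.4, -179.9]
contact_force: [-3.3, 2.0, -3.9]
gripper_width: 0.0008
```

{"fn": "apply_moves", "kwargs": {"targets": [[[-0.1,0,0],[0,0,0],0]]}}

```text
time_s: 6.6
tcp_pos: [0.5792, 0.1832, 0.142]
eef_rot: [-179.8, -0.4, -179.9]
contact_force: [-2.7, 0.6, -3.0]
gripper_width: 0.0005
```

{"fn": "apply_moves", "kwargs": {"targets": [[[-0.05,0,0],[0,0,0],0]]}}

```text
time_s: 6.7
tcp_pos: [0.5814, 0.1831, 0.1417]
eef_rot: [-179.8, -0.4, -179.9]
contact_force: [-4.0, 1.2, -2.3]
gripper_width: 0.0001
```

{"fn": "apply_moves", "kwargs": {"targets": [[[-0.05,0,0],[0,0,0],0]]}}

```text
time_s: 6.8
tcp_pos: [0.5833, 0.1829, 0.1414]
eef_rot: [-179.8, -0.5, -179.9]
contact_force: [-6.0, 1.1, -4.0]
gripper_width: 0.0004
```

{"fn": "apply_moves", "kwargs": {"targets": [[[-0.05,0,0],[0,0,0],0]]}}

```text
time_s: 6.9
tcp_pos: [0.5847, 0.1828, 0.141]
eef_rot: [-179.8, -0.6, -179.9]
contact_force: [-7.4, 3.4, -4.1]
gripper_width: 0.0004
```

{"fn": "apply_moves", "kwargs": {"targets": [[[-0.05,0,0],[0,0,0],0]]}}

```text
time_s: 7.0
tcp_pos: [0.5857, 0.1828, 0.1405]
eef_rot: [-179.8, -0.7, -179.9]
contact_force: [-8.3, 3.0, -1.6]
gripper_width: 0.0004
```

The force rises from x 0.582 on, so left is on its buffer. I retreat and feel mid again.

{"fn": "apply_moves", "kwargs": {"targets": [[[0.5,0,0],[0,0,0],0],[[1,0,0],[0,0,0],0],[[1,0,0],[0,0.1,0],0],[[0,-0.8,0],[0,0,0],0],[[0,-0.8,0],[0,0,0],0]]}}

```text
time_s: 7.5
tcp_pos: [0.4903, 0.1221, 0.1457]
eef_rot: [-180.0, -0.6, -179.5]
contact_force: [0.6, -0.6, 0.8]
gripper_width: 0.0003
```

{"fn": "apply_moves", "kwargs": {"targets": [[[0,0,0],[0,0,0],0]]}}

```text
time_s: 7.6
tcp_pos: [0.4908, 0.1202, 0.1471]
eef_rot: [180.0, -0.4, -179.5]
contact_force: [0.3, 0.9, -0.1]
gripper_width: 0.0002
```

Mid was left at about 0.10, so contact should come near x 0.512.

{"fn": "apply_moves", "kwargs": {"targets": [[[-0.3,-0.1,0.1],[0,0,0],0],[[-0.1,0,0.05],[0,0,0],0],[[-0.05,0,0],[0,0,0],0]]}}

```text
time_s: 7.9
tcp_pos: [0.5127, 0.1166, 0.1432]
eef_rot: [179.8, -0.1, -179.5]
contact_force: [-5.2, 0.2, 2.4]
gripper_width: 0.0003
```

{"fn": "apply_moves", "kwargs": {"targets": [[[-0.05,0,0],[0,0,0],0]]}}

```text
time_s: 8.0
tcp_pos: [0.5142, 0.1165, 0.1428]
eef_rot: [179.9, -0.2, -179.5]
contact_force: [-5.7, -0.9, 3.5]
gripper_width: 0.0004
```

{"fn": "apply_moves", "kwargs": {"targets": [[[-0.05,0,0],[0,0,0],0]]}}

```text
time_s: 8.1
tcp_pos: [0.5154, 0.1164, 0.1423]
eef_rot: [180.0, -0.4, -179.5]
contact_force: [-5.6, 1.0, 3.7]
gripper_width: 0.0005
```

{"fn": "apply_moves", "kwargs": {"targets": [[[-0.05,0,0],[0,0,0],0]]}}

```text
time_s: 8.2
tcp_pos: [0.5166, 0.1163, 0.1419]
eef_rot: [-180.0, -0.5, -179.5]
contact_force: [-6.1, 0.2, 3.9]
gripper_width: 0.0003
```

{"fn": "apply_moves", "kwargs": {"targets": [[[-0.1,0,0],[0,0.1,0],0]]}}

```text
time_s: 8.3
tcp_pos: [0.5193, 0.1162, 0.1415]
eef_rot: [-179.9, -1.5, -179.5]
contact_force: [-6.3, 1.1, 5.2]
gripper_width: 0.0003
```

{"fn": "apply_moves", "kwargs": {"targets": [[[-0.1,0,0],[0,0,0],0]]}}

```text
time_s: 8.4
tcp_pos: [0.5229, 0.1163, 0.1412]
eef_rot: [-179.8, -1.6, -179.5]
contact_force: [-5.7, -0.0, 5.0]
gripper_width: 0.0004
```

Mid holds steady at about 6 N, including friction on the ball, and is past the lock point, so it is free.

{"fn": "apply_moves", "kwargs": {"targets": [[[-0.2,0,0],[0,-0.1,0],0],[[-0.2,0,0],[0,-0.1,0],0],[[-0.2,0,-0.05],[0,0,0],0]]}}

```text
time_s: 8.7
tcp_pos: [0.5455, 0.1166, 0.1418]
eef_rot: [-179.7, -0.3, -179.5]
contact_force: [-3.1, -0.5, -3.7]
gripper_width: 0.0003
```

{"fn": "apply_moves", "kwargs": {"targets": [[[-0.2,0,-0.05],[0,0,0],0],[[-0.2,0,0],[0,0,0],0],[[-0.1,0,0],[0,0,0],0],[[-0.1,0,0],[0,0,0],0]]}}

```text
time_s: 9.1
tcp_pos: [0.5699, 0.1166, 0.1418]
eef_rot: [-179.5, -0.6, -179.5]
contact_force: [-5.5, 0.0, -2.2]
gripper_width: 0.0003
```

{"fn": "apply_moves", "kwargs": {"targets": [[[-0.1,0,-0.05],[0,0,0],0],[[-0.05,0,0],[0,0,0],0]]}}

```text
time_s: 9.3
tcp_pos: [0.5751, 0.1163, 0.1422]
eef_rot: [-179.5, -0.8, -179.5]
contact_force: [-4.2, 0.0, -0.8]
gripper_width: 0.0001
```

{"fn": "apply_moves", "kwargs": {"targets": [[[-0.1,0,0],[0,0,0],0]]}}

```text
time_s: 9.4
tcp_pos: [0.5786, 0.1163, 0.1417]
eef_rot: [-179.5, -0.9, -179.6]
contact_force: [-6.2, 0.3, -6.1]
gripper_width: 0.0001
```

{"fn": "apply_moves", "kwargs": {"targets": [[[-0.1,0,0],[0,0,0],0]]}}

```text
time_s: 9.5
tcp_pos: [0.5818, 0.1162, 0.1408]
eef_rot: [-179.5, -1.0, -179.6]
contact_force: [-5.9, 0.5, -5.0]
gripper_width: 0.0005
```

{"fn": "apply_moves", "kwargs": {"targets": [[[-0.05,0,0],[0,0,0],0]]}}

```text
time_s: 9.6
tcp_pos: [0.5834, 0.1163, 0.1402]
eef_rot: [-179.5, -1.1, -179.6]
contact_force: [-4.4, 1.1, -2.6]
gripper_width: 0.0006
```

{"fn": "apply_moves", "kwargs": {"targets": [[[-0.05,0,0],[0,0,0],0]]}}

```text
time_s: 9.7
tcp_pos: [0.5848, 0.1162, 0.1397]
eef_rot: [-179.5, -1.2, -179.6]
contact_force: [-7.3, 1.2, -2.6]
gripper_width: 0.0004
```

{"fn": "apply_moves", "kwargs": {"targets": [[[-0.05,0,0],[0,0,0],0]]}}

```text
time_s: 9.8
tcp_pos: [0.586, 0.1162, 0.1393]
eef_rot: [-179.5, -1.3, -179.6]
contact_force: [-8.3, 2.1, -1.4]
gripper_width: 0.0004
```

{"fn": "apply_moves", "kwargs": {"targets": [[[-0.05,0,0],[0,0,0],0]]}}

```text
time_s: 9.9
tcp_pos: [0.5869, 0.1162, 0.1389]
eef_rot: [-179.5, -1.4, -179.6]
contact_force: [-9.3, 1.4, -0.1]
gripper_width: 0.0002
```

{"fn": "apply_moves", "kwargs": {"targets": [[[0.5,0,0],[0,0,0],0],[[1,0,0],[0,-0.15,0],0],[[1,0,0],[0,0,0],0],[[0,-0.9,0],[0,0,0],0],[[0,-0.8,0],[0,0,0],0]]}}

```text
time_s: 10.4
tcp_pos: [0.4945, 0.0535, 0.1453]
eef_rot: [-179.8, 1.1, -179.0]
contact_force: [0.2, -0.2, 0.7]
gripper_width: 0.0005
```

{"fn": "apply_moves", "kwargs": {"targets": [[[0,0,0],[0,0,0],0]]}}

```text
time_s: 10.5
tcp_pos: [0.4956, 0.0522, 0.1468]
eef_rot: [-179.9, 1.3, -179.0]
contact_force: [0.6, 0.5, -0.0]
gripper_width: 0.0003
```

Now the right lever.

{"fn": "apply_moves", "kwargs": {"targets": [[[-0.1,-0.15,0.1],[0,0.1,0.1],0],[[-0.1,0,0],[0,0,0],0],[[-0.1,0,0],[0,0,0],0]]}}

```text
time_s: 10.8
tcp_pos: [0.5101, 0.0462, 0.1454]
eef_rot: [-180.0, 0.7, -179.9]
contact_force: [-6.6, 0.7, 4.5]
gripper_width: 0.0002
```

{"fn": "apply_moves", "kwargs": {"targets": [[[-0.1,0,0],[0,0,0],0]]}}

```text
time_s: 10.9
tcp_pos: [0.5144, 0.0463, 0.1455]
eef_rot: [-179.9, 0.6, -179.9]
contact_force: [-5.2, -0.1, 3.5]
gripper_width: 0.0005
```

{"fn": "apply_moves", "kwargs": {"targets": [[[-0.05,0,0],[0,0,0],0]]}}

```text
time_s: 11.0
tcp_pos: [0.5169, 0.0465, 0.1455]
eef_rot: [-179.9, 0.6, -179.9]
contact_force: [-6.1, -0.4, 3.0]
gripper_width: 0.0003
```

{"fn": "apply_moves", "kwargs": {"targets": [[[-0.05,0,0],[0,0,0],0]]}}

```text
time_s: 11.1
tcp_pos: [0.5191, 0.0465, 0.1454]
eef_rot: [-179.9, 0.5, -179.9]
contact_force: [-4.0, -0.1, 2.6]
gripper_width: 0.0002
```

{"fn": "apply_moves", "kwargs": {"targets": [[[-0.05,0,0],[0,0,0],0]]}}

```text
time_s: 11.2
tcp_pos: [0.5213, 0.0466, 0.1452]
eef_rot: [-179.9, 0.5, -179.9]
contact_force: [-4.7, -1.2, 1.4]
gripper_width: 0.0007
```

Right is free.

{"fn": "apply_moves", "kwargs": {"targets": [[[-0.2,0,0],[0,0,0],0],[[-0.2,0,0],[0,0,0],0],[[-0.2,0,0],[0,0,0],0]]}}

```text
time_s: 11.5
tcp_pos: [0.5461, 0.0468, 0.1452]
eef_rot: [-179.9, 0.4, -179.9]
contact_force: [-4.0, -0.2, 1.8]
gripper_width: 0.0001
```

{"fn": "apply_moves", "kwargs": {"targets": [[[-0.2,0,0],[0,0,0],0],[[-0.2,0,0],[0,0,0],0],[[-0.1,0,0],[0,0,0],0],[[-0.1,0,0],[0,0,0],0]]}}

```text
time_s: 11.9
tcp_pos: [0.5724, 0.0468, 0.1439]
eef_rot: [-179.8, 0.3, -180.0]
contact_force: [-4.0, 0.2, -1.5]
gripper_width: 0.0003
```

{"fn": "apply_moves", "kwargs": {"targets": [[[-0.1,0,0],[0,0,0],0]]}}

```text
time_s: 12.0
tcp_pos: [0.5762, 0.0467, 0.1433]
eef_rot: [-179.8, 0.2, -180.0]
contact_force: [-4.2, 1.0, -3.3]
gripper_width: 0.0006
```

{"fn": "apply_moves", "kwargs": {"targets": [[[-0.1,0,0],[0,0,0],0]]}}

```text
time_s: 12.1
tcp_pos: [0.5798, 0.0467, 0.1427]
eef_rot: [-179.8, 0.2, -180.0]
contact_force: [-3.5, 0.0, -3.7]
gripper_width: 0.0004
```

{"fn": "apply_moves", "kwargs": {"targets": [[[-0.05,0,0],[0,0,0],0]]}}

```text
time_s: 12.2
tcp_pos: [0.5817, 0.0466, 0.1422]
eef_rot: [-179.8, 0.1, -180.0]
contact_force: [-4.4, -0.6, -3.2]
gripper_width: 0.0007
```

{"fn": "apply_moves", "kwargs": {"targets": [[[-0.05,0,0],[0,0,0],0]]}}

```text
time_s: 12.3
tcp_pos: [0.5833, 0.0466, 0.1418]
eef_rot: [-179.8, 0.0, 180.0]
contact_force: [-5.1, 1.5, -4.4]
gripper_width: 0.0005
```

{"fn": "apply_moves", "kwargs": {"targets": [[[-0.05,0,0],[0,0,0],0]]}}

```text
time_s: 12.4
tcp_pos: [0.5846, 0.0465, 0.1413]
eef_rot: [-179.8, -0.1, 180.0]
contact_force: [-6.8, 1.1, -3.4]
gripper_width: 0.0003
```

{"fn": "apply_moves", "kwargs": {"targets": [[[-0.05,0,0],[0,0,0],0]]}}

```text
time_s: 12.5
tcp_pos: [0.5857, 0.0465, 0.1409]
eef_rot: [-179.8, -0.2, 180.0]
contact_force: [-7.5, 1.6, -2.1]
gripper_width: 0.0004
```

{"fn": "apply_moves", "kwargs": {"targets": [[[-0.05,0,0],[0,0,0],0]]}}

```text
time_s: 12.6
tcp_pos: [0.5865, 0.0465, 0.1405]
eef_rot: [-179.8, -0.3, 180.0]
contact_force: [-8.5, 1.0, 0.0]
gripper_width: 0.0003
```

{"fn": "apply_moves", "kwargs": {"targets": [[[0.5,0,0],[0,0,0],0],[[1,0,0],[0,0,0],0],[[1,0,0],[0,0,0],0],[[1,0,-0.5],[0,0,0],0],[[0.5,-0.5,-1],[0,0,0],0]]}}

```text
time_s: 13.1
tcp_pos: [0.4303, 0.0287, 0.201]
eef_rot: [-179.8, 0.3, -179.9]
contact_force: [1.3, 0.6, 2.2]
gripper_width: 0.0004
```

{"fn": "apply_moves", "kwargs": {"targets": [[[0.5,-1,-1],[0,0,0],0],[[0.5,-1,0],[0,0,0],0],[[0.3,-1,0],[0,0,0],0],[[0.3,-1,0],[0,0,0],0],[[0,0,0],[0,0,0],0]]}}

```text
time_s: 13.6
tcp_pos: [0.3774, -0.1288, 0.2496]
eef_rot: [180.0, 2.6, -179.4]
contact_force: [0.2, -0.8, -0.4]
gripper_width: 0.0006
```

Run:
```python
from plant import r
import cv2,pickle,numpy as np
from h import *
print(r.get_state()["tcp_pos"])
d0=pickle.load(open("c0.pkl","rb"))
d={n:r.capture(n) for n in("top","scene")};pickle.dump(d,open("c1.pkl","wb"))
a=cv2.resize(d["top"]["img"][130:270,190:370],None,fx=4,fy=4);cv2.imwrite("pics/t2.png",a)
cv2.imwrite("pics/s2.png",cv2.resize(d["scene"]["img"][110:265,200:360],None,fx=3.8,fy=3.8))
c=d["top"];im=c["img"];m=(im.max(2)<45).astype(np.uint8)
k,l,st,ce=cv2.connectedComponentsWithStats(m)
for i in range(1,k):
    if 60<st[i,4]<600 and 240<ce[i][0]<340 and 150<ce[i][1]<230: print(st[i],onz(c,*ce[i],.141).round(4),depth(c,*ce[i]).round(3))
```

```text
[ 0.3774003  -0.12884662  0.24961461]
[254 164  13  12 121] [0.6086 0.1845 0.141 ] [0.606 0.185 0.153]
[288 164  13  13 118] [0.6091 0.115  0.141 ] [0.607 0.116 0.151]
[323 166  12  12 120] [0.6087 0.0446 0.141 ] [0.607 0.047 0.152]
[257 192   5  21  86] [0.5425 0.1853 0.141 ] [0.55  0.184 0.076]
[289 193   5  20  94] [0.5426 0.1203 0.141 ] [0.55  0.113 0.072]
[321 194   5  20  97] [0.5418 0.0555 0.141 ] [0.549 0.044 0.077]
```

View pics/t2.png

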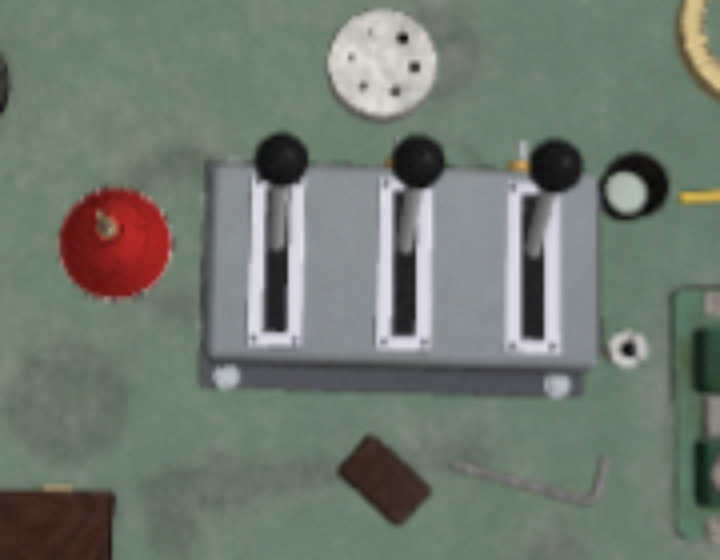

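View pics/s2.png

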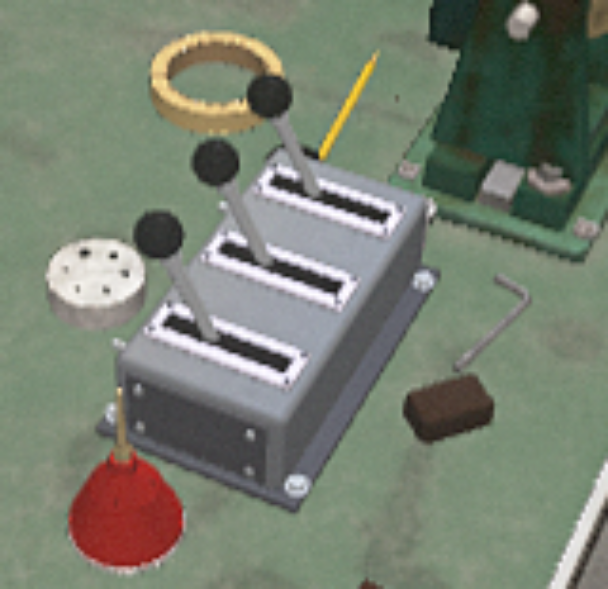

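The top view shows the three balls at (281,159), (418,161) and (555,165) in the enlarged crop. That is x ≈ 0.609 for each, about 81 mm of travel. The bystanders look to be where they were, and the robot is clear.

```bash
python3 -c "
from plant import r
print(r.get_state()['contact_force']);r.close_job()"
```

```text
[0.29279345 0.1072526  0.06603896]
the job is handed in; nothing more can be done
```

All three levers are over on the far side against their buffers, thrown in the order left, middle, right, and the job is handed in (about 13.7 s on the robot's clock).

- **Finding the order:** I felt the middle lever first. It was blocked: the push rose from 5 to 10 N over 3 mm, so I backed off. The left lever was free, its coming home freed the middle one, and that freed the right one.
- **Forces:** Each lever was pushed until the force rose against its buffer, to about 8–9 N. The highest reading along the push was about 10 N, or 12 N with the up and side forces included. Readings come only at the end of each move call, so a short peak in between would not show. My first touch on the middle ball sat high, giving about 9 N along the push and 8 N upward at once. I lowered the fingertips and felt again.
- **Last checks:** The final pictures put all three balls at x ≈ 0.609 m, within 0.5 mm of each other. That is about 81 mm from their start, against the 82 mm full travel. The camera calibration is good to about 2 mm.
- **Bench and robot:** By eye in the pictures, the other things had not moved; I did not measure them. The robot stood clear, with about 0 N on the tool. No check failed or disagreed.

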